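Run slide blocks over a keyway go gauge and reject the one that sticks

TASK

Try each of the three aluminium slide blocks in the blue go gauge by pushing it along its lane over the brass key: the two good ones run freely all the way, under the bridge, and stay there up against the end stop. One block has an unfinished keyway and stops firmly part-way; do not force it, but take it out and set it down, not drop it, in the red reject tray. Leave the oil bottle and the small yellow box where they are.

Things in the scene. Friction and masses are not known exactly. Their poses are not given: they have to be found in the camera images.
- gauge: fixed go gauge, blue plate 250 (x) x 212 (y) x 12 mm thick; origin at the centre of its underside; +x along the lanes from entry to end stop. Three lanes with centre lines at y = -78, 0, +78 mm, 40 mm wide between dark fences 5 mm thick, tops 24 mm above the work surface. Blocks lie on the plate, one per lane, tops at 52 mm, centres at x = -84 to -64 mm
- gauge_key (a point): round nose of the middle lane's brass key, on top of the plate (gauge x = -24 mm). Each lane has such a key on its centre line, 8 mm wide, 9 mm high, from here to the end stop. A good block slides over it against only 1 to 3 N of friction (lanes oiled, a brief light catch is possible); the bad one stops dead once 38 mm of it is over the key (its centre at gauge x = -24 mm)
- gauge_stop (a point): face of the steel end stop in the middle lane, on top of the plate (gauge x = +113 mm). The stop is 30 mm high and crosses all lanes; a good block resting against it has its centre at gauge x = +75 mm
- gauge_bridge (a point): middle of the top of the steel bridge that crosses all lanes from gauge x = +85 to +105 mm, underside 58 mm and top 66 mm above the work surface, on posts 8 mm wide between and beside the lanes. Blocks get to the end stop only by sliding under it
- block_a_mid (a point): one of three outwardly identical loose aluminium blocks, 76 (x, along its lane) x 36 (y) x 40 mm high, 0.3 kg, flat ends, a 14 mm wide keyway along the underside. Starts in the entry of any one of the lanes. Two blocks have a through keyway; one (any) is left uncut half-way along it, unseen from outside. This point: its centre, 20 mm above its underside
- block_b_mid (a point): one of three outwardly identical loose aluminium blocks, 76 (x, along its lane) x 36 (y) x 40 mm high, 0.3 kg, flat ends, a 14 mm wide keyway along the underside. Starts in the entry of any one of the lanes. Two blocks have a through keyway; one (any) is left uncut half-way along it, unseen from outside. This point: its centre, 20 mm above its underside
- block_c_mid (a point): one of three outwardly identical loose aluminium blocks, 76 (x, along its lane) x 36 (y) x 40 mm high, 0.3 kg, flat ends, a 14 mm wide keyway along the underside. Starts in the entry of any one of the lanes. Two blocks have a through keyway; one (any) is left uncut half-way along it, unseen from outside. This point: its centre, 20 mm above its underside
- reject_tray: fixed red open tray, 150 (x) x 140 (y) x 40 mm high outside, walls and floor 4 mm; origin at the centre of its underside on the work surface
- oiler: bystander: white oil bottle with a red spout, 57 mm across, 151 mm high, standing; origin at the centre of the underside
- insert_box: bystander: small yellow box with black lid, 32 x 55 x 23 mm; origin at the centre of the underside

How it is judged:
By the outcome, as a careful person would: the job done as asked, in the order asked, and still so for the second after the job is handed in, with the robot touching nothing.
It also fails if it takes over 56 s, if anything falls off the work surface, if the arm or the gripper's body presses on something with over 40 N, if the wrist force passes 120 N, or if a joint passes its speed limit or range.

ROBOT

A 6-joint arm with a two-finger parallel gripper is mounted at the origin on a cart in front of the work surface, level with it; the furniture and walls round the work are solid. World frame = base frame: x ahead of the robot, y to its left, z up, the work surface at z = 0. Lengths are in m, angles in rad, forces in N, time in s.
With the tool pointing down it reaches from about 0.4 to 0.825 m from the base axis. Payload 7 kg.
Tool frame: the origin (TCP) lies midway between the tips of the shut fingers; the grasp point (between the pads) lies arm.hold_point_z behind it (arm.hold_point_z is the distance from the TCP to the grasp point, in m); z points along the fingers, y is the line along which they close (so a half turn about z gives the same grasp; the last joint's range is limited). The gripper opens to 88 mm and grips with 3 to 60 N. Pads are 19 mm wide; open, the fingers measure 130 mm over their backs; the gripper's body (78 mm by 193 mm) begins 47 mm behind the grasp point.
Start: joints at [1.396, 0.359, 0.012, 0, -1.224, -0.288], TCP at [0.301, 0.604, 0.227] pointing down, gripper open.
Joint ranges: [-3.07, 3.07], [-1.43, 2.12], [-1.02, 1.25], [-3.03, 1.67], [-3.05, -0], [-3.03, 3.03]. Speed limits (rad/s): [2.39, 2.39, 3.01, 3.14, 3.14, 3.14].

INTERFACE

Orientations are given as [roll, pitch, yaw] about the fixed x, y, z axes, in that order (R = Rz(yaw) Ry(pitch) Rx(roll)).
In Python, from station import arm gives the robot as it stands.
- The arm moves only by the shell command python3 -m crank 'ROWS' [OPENING] [FORCE]. ROWS is JSON, a list that holds one entry, the list of rows, each a list of 4 numbers: the shift along the tool's x, y, z in units of 25 mm (1.0 is 25 mm), then the turn about the tool's z in units of 5 degrees (1.0 is 5 degrees). A call has 1 to 12 rows; each row is the pose to reach, as a shift and turn from the pose commanded when the call began, along the tool's axes at that moment; what a row does not reach only later rows make up. A row lasts 1/8 s, in which the tool goes at most 62.5 mm and 10.7 degrees, less where a joint would pass 70% of its speed; a pose out of reach is approached as far as the arm can. A call with a gripper value outside its range is refused whole. OPENING is the closure, from 0 (fully open) to 1 (shut), set as the call begins (- or left out, the last holds). The fingers move at their own pace and stop on an object; FORCE is the grip in N (left out, the last holds). Time passes only in rows, so rows that repeat a pose let the fingers close. It gives the time, the measured TCP pose, the force, the opening and the grip force at its end, in the units of the state.
- arm.get_state(): the state, without advancing time (a new reading comes with each control period).
- arm.grab_frame(name): name is "scene" or "top"; returns (picture, depth): 384x512x3 uint8, red, green, blue; 384x512 float32, m along the optical axis (not along the pixel's ray), 0 where there is no reading.
- arm.get_calibration(name): a dict with "mtx" (3x3 intrinsics, pixels), "R" (3x3) and "t" (3): a world point X has camera coordinates R X + t. Camera axes: x right, y down, z forward; pixel columns grow to the right and rows downward; lengths in m; the calibration is good to about 2 mm. A picture is of the moment at which its call begins. get_calibration takes no time and is no camera call.
- arm.job_done(): hands the job in; it is judged then, once.
Trained networks look in the newest picture that a camera, given by its name, has taken for a name from the list of things; names that differ only in an ending like _2 or _b are one class to them, and where a whole thing is asked for, a point or a joint stands for the part that bears it (a point fixed in the world has none). Each returns a list of dicts, best first, with "score" (0 to 1); they miss things now and then, are a little off and sometimes report something else, mostly with a low value. They report only what shows in the picture. A call takes as long as a camera call.
- arm.recognise(thing, camera): "extent" ([left, top, width, height] in pixels, round what is visible of it).
- arm.trace(thing, camera): "mask" (384x512 bool, what is visible of it) and "extent" ([left, top, width, height] in pixels, round what is visible of it).
The state is a dict: "t": time; "q": joint angles; "qd": joint speeds; "joint_efforts": joint torques, N m; "eef_pos": TCP position; "ee_rot": TCP orientation; "force": force on the tool from outside, world axes, zero at the start; "moment": the same for the moment, N m; "width": finger opening in m; "gripper_force": force on a finger pad.
Only numpy, scipy, OpenCV 4.12 (cv2) and the standard library are available. Lean on these libraries where they do the work, as an engineer would, in place of code of your own. Each camera call takes 0.05 s, during which the arm holds its last target. There are 200 camera calls.

## Working session

There is one attempt and no reset: what is moved stays moved. The work goes in short steps, Python scripts to look and compute and a shell command to move; the robot and the scene stay as the last step left them, time stands still between calls to the robot, and variables do not carry over. Pictures are saved under pics/ and viewed, at most 10 in all, crops included, and the job is handed in when it is done.

```bash
ls; mkdir -p pics; python3 - <<'E'
from station import arm
import cv2,numpy as np
print(arm.hold_point_z, arm.get_state())
for n in("scene","top"):
    p,d=arm.grab_frame(n); cv2.imwrite(f"pics/{n}0.png",p[:,:,::-1]); np.savez(f"{n}0.npz",p=p,d=d)
    c=arm.get_calibration(n);print(n,c)
    for th in("gauge","block_a_mid","reject_tray","oiler","insert_box"):
        print(th,[(np.round(r["score"],2),r["extent"]) for r in arm.recognise(th,n)][:4])
a=cv2.imread("pics/scene0.png");b=cv2.imread("pics/top0.png")
cv2.imwrite("pics/both.png",cv2.resize(np.vstack([a,b]),(800,1200))[:, :][:1200] if 0 else cv2.resize(b,(800,600)))
E
```

```text
pics
0.0188 {'t': 0.0, 'q': array([ 1.39613129e+00,  3.59356508e-01,  1.10743823e-02, -3.74050808e-04,
       -1.22409240e+00, -2.88126867e-01]), 'qd': array([ 0.0013838 , -0.00071615, -0.00100632, -0.00012256,  0.00132303,
        0.00045235]), 'joint_efforts': array([ 2.61191781e-05, -5.82717204e+01,  2.93038023e+01,  6.99697495e+00,
        6.69153917e-03, -1.56133833e-04]), 'eef_pos': array([0.30113496, 0.60356297, 0.22564478]), 'ee_rot': array([ 3.13997958e+00, -1.11362267e-04, -4.62919193e-01]), 'force': array([-0.06117544, -0.42439538, -0.38060821]), 'moment': array([-0.00191056,  0.01488963, -0.00359771]), 'gripper_force': 0.0, 'width': 0.08744985743791342}
scene {'mtx': array([[385.5782211 ,   0.        , 246.65602436],
       [  0.        , 385.5782211 , 195.23129173],
       [  0.        ,   0.        ,   1.        ]]), 'R': array([[ 0.90784498, -0.41921472,  0.00874715],
       [-0.3059833 , -0.67660764, -0.66975841],
       [ 0.28669097,  0.60536033, -0.74252755]]), 't': array([-0.45002511,  0.26563729,  0.74966175])}
gauge [(np.float64(0.75), [208.3, 181.3, 127.4, 114.6
[... 298 characters left out ...]
x': array([[359.53405455,   0.        , 266.82086683],
       [  0.        , 359.53405455, 191.83507717],
       [  0.        ,   0.        ,   1.        ]]), 'R': array([[-0.00781289, -0.99944804, -0.03228895],
       [-0.99310896,  0.01153115, -0.11662601],
       [ 0.11693396,  0.03115526, -0.99265089]]), 't': array([0.09178432, 0.54127067, 0.87224755])}
gauge [(np.float64(0.68), [259.1, 139.3, 93.0, 107.0])]
block_a_mid [(np.float64(0.93), [292.6, 201.4, 18.0, 32.8]), (np.float64(0.3), [260.9, 141.5, 89.9, 102.7])]
reject_tray [(np.float64(0.97), [176.7, 185.9, 65.8, 62.9])]
oiler [(np.float64(0.61), [193.1, 114.7, 25.8, 30.7])]
insert_box [(np.float64(0.51), [191.1, 260.2, 27.8, 16.0])]
```

```bash
python3 - <<'E'
import cv2,numpy as np
a=cv2.imread("pics/scene0.png")[90:320,130:360];b=cv2.imread("pics/top0.png")[90:290,160:370]
cv2.imwrite("pics/s1.png",cv2.resize(a,(600,600),interpolation=2));cv2.imwrite("pics/t1.png",cv2.resize(b,(630,600),interpolation=2))
E
```

```text
(no output)
```

View pics/s1.png

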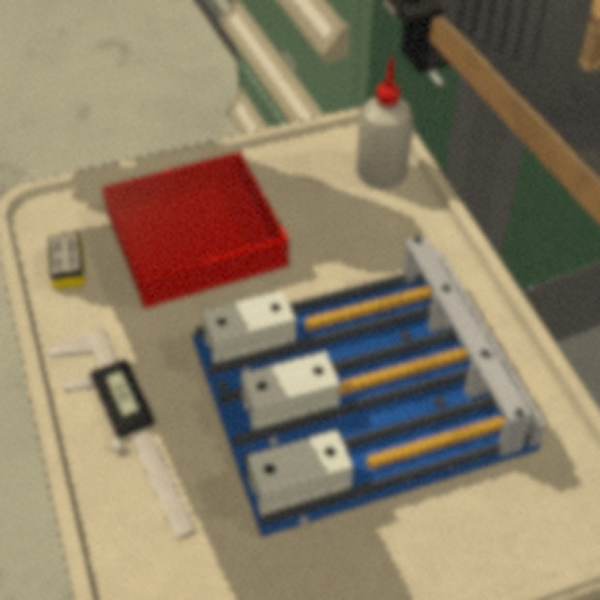

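View pics/t1.png

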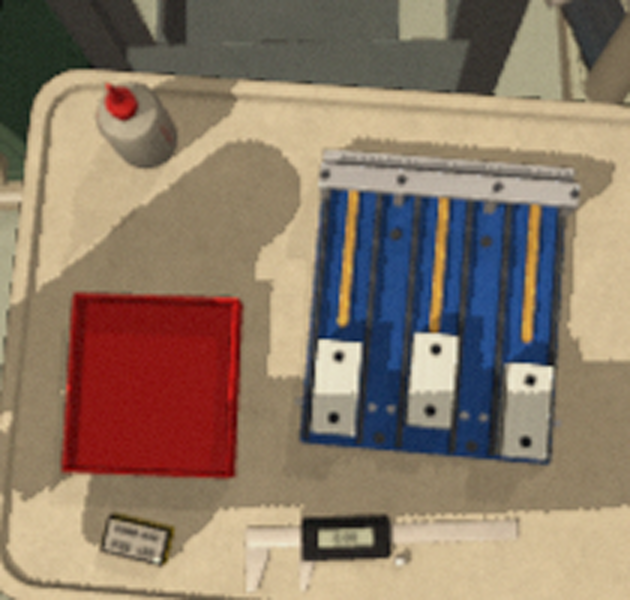

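The scene view shows the gauge with three blocks in the entries and the tray to the left (crop 105-290, 155-305). The top view shows the blocks at crop (337,387), (433,380) and (527,411), the bridge at the top and the tray at (155,385). The oiler and yellow box sit clear of both.

```bash
cat > h.py <<'E'
import numpy as np
from station import arm
def ray(uv,z,n="top"):
    c=arm.get_calibration(n);R,t,M=c["R"],c["t"],c["mtx"]
    o=-R.T@t;d=R.T@np.linalg.inv(M)@np.array([uv[0],uv[1],1.]);return o+d*(z-o[2])/d[2]
def proj(X,n="top"):
    c=arm.get_calibration(n);p=c["mtx"]@(c["R"]@X+c["t"]);return p[:2]/p[2]
def cloud(d,n="top"):
    c=arm.get_calibration(n);v,u=np.mgrid[:384,:512]
    P=np.stack([u*d,v*d,d],-1)@np.linalg.inv(c["mtx"]).T
    return (P-c["t"])@c["R"]
E
python3 - <<'E'
import numpy as np,cv2
from h import *
f=np.load("top0.npz");P=cloud(f["d"]);d=f["d"]
v,u=np.mgrid[:384,:512]
roi=(u>256)&(u<356)&(v>135)&(v<248)&(d>0)
X=P[roi];print("bridge")
def rect(m):
    q=P[m][:,:2];r=cv2.minAreaRect((q*1000).astype(np.float32));return len(q),np.round(r[0],1),np.round(r[1],1),round(r[2],2),np.round(P[m][:,2].mean()*1000,1)
print(rect(roi&(P[...,2]>.058)&(P[...,2]<.075)))
m=roi&(P[...,2]>.043)&(P[...,2]<.058)&(v>185)
n,l,st,ce=cv2.connectedComponentsWithStats(m.astype(np.uint8))
for i in range(1,n):
    if st[i,4]>100: print("block",rect(l==i))
m=roi&(P[...,2]>.006)&(P[...,2]<.075); print("gauge",rect(m))
p=lambda x,y:(160+x/3,90+y/3)
for nm,uv,z in[("tl",(325,150),.042),("plateBL",(302,441),.012),("plateBR",(550,463),.012),("key1",(343,326),.021),("key2",(435,331),.021),("key3",(527,341),.021),("trayTL",(74,294),.04),("trayTR",(242,299),.04),("trayBL",(63,472),.04),("trayBR",(234,476),.04),
 ("brL",(320,178),.066),("brR",(580,195),.066)]:
    print(nm,np.round(ray(p(*uv),z)*1000,1))
for nm,q in [("b1",[(318,339),(362,341),(355,437),(310,433)]),("b2",[(414,332),(459,334),(453,429),(405,425)]),("b3",[(506,363),(553,365),(549,461),(503,458)])]:
    w=[ray(p(*a),.052) for a in q];print(nm,np.round(np.mean(w,0)*1000,1))
r=arm.trace("oiler","top");print(r[0]["extent"] if r else 0)
E
```

```text
bridge
(733, array([564.6, -27.1]), array([209.3, 208.6]), 6.72, np.float64(65.9))
block (465, array([479.8,  -3.1]), array([35.9, 76.1]), 83.77, np.float64(51.9))
block (455, array([474.8,  75.6]), array([36. , 75.9]), 84.77, np.float64(51.7))
block (476, array([454.1, -78.8]), array([36.2, 75.5]), 83.17, np.float64(52.1))
gauge (8189, array([548.1,  -8.1]), array([226.9, 265.1]), 86.79, np.float64(27.3))
tl [673.4  81.4  42. ]
plateBL [429.2 103.7  12. ]
plateBR [ 409.3 -104.4   12. ]
key1 [525.8  67.9  21. ]
key2 [520.7  -9.8  21. ]
key3 [511.4 -86.9  21. ]
trayTL [553.5 293.4  40. ]
trayTR [547.6 151.9  40. ]
trayBL [405.6 299.8  40. ]
trayBR [401.4 158.3  40. ]
brL [643.6  85.1  66. ]
brR [ 626.2 -126.1   66. ]
b1 [472.7  73.6  52. ]
b2 [478.1  -4.9  52. ]
b3 [451.8 -80.8  52. ]
[192.0, 113.8, 29.9, 32.1]
```

```bash
python3 -m crank '[[[13.8,16.54,4,-4.2],[13.8,16.54,4,-4.2],[13.8,16.54,4,-4.2],[13.8,16.54,4,-4.2],[13.8,16.54,4,-4.2],[13.8,16.54,4,-4.2],[13.8,16.54,4,-4.2],[13.8,16.54,4,-4.2],[13.8,16.54,4,-4.2],[13.8,16.54,5.6,-4.2],[13.8,16.54,5.6,-4.2]]]' 1 20
```

```text
t: 2.02
eef_pos: [0.4239, 0.0783, 0.085]
ee_rot: [3.139, 0.004, -0.098]
force: [0.4, -0.1, 0.1]
width: 0.0005
gripper_force: 0.0
```

```bash
python3 -m crank '[[[-0.14,-0.08,1.5,0],[-0.14,-0.08,2.2,0],[-0.14,-0.08,2.2,0],[0.3,-0.08,2.2,0],[0.7,-0.08,2.2,0],[1.1,-0.08,2.2,0],[1.5,-0.08,2.2,0],[1.8,-0.08,2.2,0],[2.0,-0.08,2.2,0],[2.0,-0.08,2.2,0]]]'
```

```text
t: 3.28
eef_pos: [0.4758, 0.0771, 0.0315]
ee_rot: [-3.142, -0.0, -0.097]
force: [-0.1, -1.0, 0.7]
width: 0.0004
gripper_force: 0.0
```

```bash
cat > look.py <<'E'
from h import *
import cv2
O=np.array([.543,-.0095]);c,s=np.cos(-.0977),np.sin(-.0977)
def g(X): e=np.asarray(X)[...,:2]-O; return np.stack([c*e[...,0]+s*e[...,1],-s*e[...,0]+c*e[...,1]],-1)*1000
st=arm.get_state();print("tcp g",np.round(g(st["eef_pos"]),1),"z",st["eef_pos"][2],"F",np.round(st["force"],1))
p,d=arm.grab_frame("top");P=cloud(d);G=g(P)
for y in(78,0,-78):
    m=(d>0)&(P[...,2]>.045)&(P[...,2]<.057)&(abs(G[...,1]-y)<24)&(abs(G[...,0])<120)
    q=G[m];
    if len(q): print(y,len(q),"x",np.round(np.percentile(q[:,0],[1,99]),1),"y",np.round(np.percentile(q[:,1],[1,99]),1))
E
python3 look.py
```

```text
tcp g [-75.3  79.6] z 0.03146888826517289 F [-0.1 -1.   0.7]
78 2 x [ 85.6 114.4] y [ 73.2 100.3]
0 50 x [-89.5 118.8] y [-17.8  20.2]
-78 477 x [-118.7  -12.8] y [-95.5 -59.8]
```

```bash
python3 -m crank '[[[0.08,0,0,0],[0.14,0,0,0]]]'; python3 -m crank '[[[0.06,0,0,0],[0.06,0,0,0]]]'
```

```text
t: 3.58
eef_pos: [0.4787, 0.0767, 0.0315]
ee_rot: [3.141, 0.0, -0.096]
force: [-1.0, 0.2, 0.1]
width: 0.0002
gripper_force: 0.4
t: 3.82
eef_pos: [0.4791, 0.0764, 0.0314]
ee_rot: [3.141, 0.002, -0.097]
force: [-5.8, 2.4, 3.9]
width: 0.0006
gripper_force: 3.0
```

```bash
python3 -m crank '[[[0.06,0,0,0],[0.06,0,0,0]]]'
```

```text
t: 4.08
eef_pos: [0.4792, 0.076, 0.0312]
ee_rot: [3.14, 0.004, -0.097]
force: [-11.8, 4.5, 8.4]
width: 0.0002
gripper_force: 6.1
```

```bash
python3 -m crank '[[[-0.5,0,0,0],[-1.2,0,-2.2,0],[-1.95,1.0,-2.2,0],[-1.95,3.16,-2.2,0],[-1.95,3.16,-2.2,0],[-1.95,3.16,-2.2,0]]]';python3 look.py
```

```text
t: 4.82
eef_pos: [0.4261, 0.0026, 0.0868]
ee_rot: [-3.141, -0.001, -0.097]
force: [0.5, 0.4, -0.8]
width: 0.0005
gripper_force: 0.0
tcp g [-117.6    0.6] z 0.0868465613419338 F [ 0.5  0.4 -0.8]
78 447 x [-60.6  14.3] y [59.8 95.1]
0 103 x [-52.7 -25.5] y [-18.   17.9]
-78 2 x [86.8 87.1] y [-100.8  -98.8]
```

```bash
python3 -m crank '[[[0,0,1.5,0],[0,0,2.2,0],[0,0,2.2,0],[0.4,0,2.2,0],[0.8,0,2.2,0],[1.2,0,2.2,0],[1.5,0,2.2,0],[1.66,0,2.2,0],[1.72,0,2.2,0],[1.78,0,2.2,0]]]'; python3 -m crank '[[[0.08,0,0,0],[0.14,0,0,0],[0.16,0,0,0]]]';
```

```text
t: 6.12
eef_pos: [0.4698, -0.0019, 0.0315]
ee_rot: [3.141, 0.0, -0.096]
force: [-1.0, 0.0, -0.4]
width: 0.0002
gripper_force: 0.4
t: 6.5
eef_pos: [0.4741, -0.0021, 0.0316]
ee_rot: [-3.142, -0.0, -0.096]
force: [-0.4, 0.2, 0.1]
width: 0.0003
gripper_force: 0.4
```

```bash
python3 -m crank '[[[0.08,0,0,0],[0.16,0,0,0],[0.24,0,0,0],[0.32,0,0,0]]]'
```

```text
t: 7.0
eef_pos: [0.4821, -0.0029, 0.0316]
ee_rot: [3.142, 0.0, -0.096]
force: [-0.8, 0.1, 0.6]
width: 0.0004
gripper_force: 0.4
```

```bash
python3 -m crank '[[[0.2,0,0,0],[0.5,0,0,0],[0.8,0,0,0],[1.1,0,0,0],[1.4,0,0,0],[1.7,0,0,0],[2.0,0,0,0],[2.3,0,0,0],[2.6,0,0,0],[2.9,0,0,0],[3.1,0,0,0],[3.25,0,0,0]]]'
```

```text
t: 8.5
eef_pos: [0.5631, -0.0108, 0.0315]
ee_rot: [3.142, 0.0, -0.096]
force: [-1.6, 0.0, 0.4]
width: 0.0002
gripper_force: 0.5
```

```bash
python3 -m crank '[[[0.08,0,0,0],[0.14,0,0,0],[0.2,0,0,0],[0.23,0,0,0]]]';python3 -m crank '[[[0.04,0,0,0],[0.08,0,0,0]]]'
```

```text
t: 9.0
eef_pos: [0.5686, -0.0113, 0.0315]
ee_rot: [3.142, 0.0, -0.096]
force: [-0.9, 0.4, -0.4]
width: 0.0002
gripper_force: 0.4
t: 9.25
eef_pos: [0.5699, -0.0114, 0.0315]
ee_rot: [3.141, 0.001, -0.096]
force: [-6.5, 3.8, 2.6]
width: 0.0007
gripper_force: 3.0
```

```bash
python3 -m crank '[[[-0.5,0,0,0],[-1.5,0,-2.2,0],[-6.48,3.14,-2.2,0],[-6.48,3.14,-2.2,0],[-6.48,3.14,-2.2,0],[-6.48,3.14,-2.2,0],[-6.48,3.14,-2.2,0]]]';python3 look.py
```

```text
t: 10.12
eef_pos: [0.4032, -0.0736, 0.087]
ee_rot: [-3.141, -0.002, -0.096]
force: [0.6, 0.0, -0.5]
width: 0.0003
gripper_force: 0.0
tcp g [-132.9  -77.4] z 0.08701791302765303 F [ 0.6  0.  -0.5]
78 445 x [-60.2  13.8] y [59.8 95. ]
0 322 x [ 38.2 113.3] y [-17.   18.3]
-78 279 x [-88.  -15.2] y [-95.7 -60.1]
```

```bash
python3 -m crank '[[[0,0,1.5,0],[0,0,2.2,0],[0,0,2.2,0],[0.4,0,2.2,0],[0.8,0,2.2,0],[1.2,0,2.2,0],[1.6,0,2.2,0],[1.9,0,2.2,0],[2.1,0,2.2,0],[2.22,0,2.2,0],[2.3,0,2.2,0],[2.36,0,2.2,0]]]'; python3 -m crank '[[[0.08,0,0,0],[0.14,0,0,0],[0.16,0,0,0]]]'
```

```text
t: 11.68
eef_pos: [0.4604, -0.0797, 0.0315]
ee_rot: [3.142, 0.0, -0.096]
force: [-1.0, 0.2, 0.1]
width: 0.0006
gripper_force: 0.4
t: 12.05
eef_pos: [0.4646, -0.08, 0.0316]
ee_rot: [3.142, 0.0, -0.096]
force: [-0.4, 0.0, 0.2]
width: 0.0005
gripper_force: 0.5
```

```bash
python3 -m crank '[[[0.08,0,0,0],[0.14,0,0,0],[0.18,0,0,0]]]'; python3 -m crank '[[[0.08,0,0,0],[0.16,0,0,0],[0.24,0,0,0]]]'
```

```text
t: 12.42
eef_pos: [0.4691, -0.0805, 0.0316]
ee_rot: [-3.142, -0.0, -0.096]
force: [-0.0, -0.8, 0.3]
width: 0.0005
gripper_force: 0.5
t: 12.8
eef_pos: [0.4751, -0.0811, 0.0316]
ee_rot: [-3.142, -0.0, -0.096]
force: [-1.2, -0.6, 0.0]
width: 0.0005
gripper_force: 0.5
```

```bash
python3 -m crank '[[[0.2,0,0,0],[0.5,0,0,0],[0.8,0,0,0],[1.1,0,0,0],[1.4,0,0,0],[1.7,0,0,0],[2.0,0,0,0],[2.3,0,0,0],[2.6,0,0,0],[2.9,0,0,0],[3.1,0,0,0],[3.2,0,0,0]]]';python3 -m crank '[[[0.08,0,0,0],[0.14,0,0,0],[0.2,0,0,0]]]'
```

```text
t: 14.3
eef_pos: [0.5548, -0.0888, 0.0315]
ee_rot: [-3.142, 0.0, -0.096]
force: [-1.1, -0.2, 1.4]
width: 0.0005
gripper_force: 0.6
t: 14.68
eef_pos: [0.5595, -0.0892, 0.0315]
ee_rot: [-3.142, 0.0, -0.096]
force: [-1.3, -0.1, -0.3]
width: 0.0002
gripper_force: 0.4
```

```bash
python3 -m crank '[[[0.05,0,0,0],[0.1,0,0,0],[0.1,0,0,0]]]';python3 -m crank '[[[0.05,0,0,0],[0.05,0,0,0]]]'
```

```text
t: 15.05
eef_pos: [0.5623, -0.0895, 0.0316]
ee_rot: [-3.142, -0.0, -0.096]
force: [-0.7, -0.3, -1.1]
width: 0.0003
gripper_force: 0.2
t: 15.3
eef_pos: [0.5623, -0.0896, 0.0315]
ee_rot: [3.141, 0.002, -0.097]
force: [-3.7, 1.7, 4.0]
width: 0.0005
gripper_force: 2.6
```

```bash
python3 -m crank '[[[-0.5,0,0,0],[-1.2,0,-2.4,0],[-2.03,-3,-2.4,0],[-2.03,-6.2,-2.4,0],[-2.03,-6.2,-2.4,0],[-2.03,-6.2,-2.4,0],[-2.03,-6.2,-2.4,0]]]' 0.25; python3 look.py
```

```text
t: 16.18
eef_pos: [0.5274, 0.0695, 0.0916]
ee_rot: [-3.141, -0.0, -0.096]
force: [-0.0, -0.7, 0.0]
width: 0.0639
gripper_force: 0.0
tcp g [-23.3  77.1] z 0.09156448701771093 F [-0.  -0.7  0. ]
78 53 x [-61.2 -50.9] y [60.6 93.8]
0 134 x [ 38.5 112.2] y [-17.3   2.3]
-78 332 x [ 38.2 114. ] y [-94.9 -58.7]
```

Both good blocks are at the stop. Next I'll grip the bad one.

```bash
python3 -m crank '[[[0,0,1.4,0],[0,0,2.3,0],[0,0,2.56,0],[0,0,2.58,0]]]'; python3 -m crank '[[[0,0,0,0],[0,0,0,0],[0,0,0,0],[0,0,0,0],[0,0,0,0]]]' 1 30
```

```text
t: 16.73
eef_pos: [0.5278, 0.0689, 0.0271]
ee_rot: [3.141, 0.0, -0.097]
force: [0.2, 0.3, 0.1]
width: 0.0659
gripper_force: 0.0
t: 17.35
eef_pos: [0.5278, 0.0697, 0.0275]
ee_rot: [-3.141, -0.0, -0.096]
force: [-1.3, -0.2, 5.1]
width: 0.0358
gripper_force: 30.0
```

```bash
python3 -m crank '[[[0,0,-0.4,0],[0,0,-1,0],[0,0,-2,0],[0,0,-3,0],[0,0,-3.4,0],[-0.8,-2,-3.4,0],[-1.8,-4,-3.4,0],[-2.4,-5.5,-3.4,0],[-2.62,-6.03,-3.4,0],[-2.62,-6.03,-3.4,0],[-2.62,-6.03,-3.4,0]]]'; python3 - <<'E'
from station import arm
import cv2
for n in("top","scene"):
    p,d=arm.grab_frame(n); cv2.imwrite(f"pics/{n}2.png",cv2.resize(p[90:320,130:370,::-1],(600,575)))
E
```

```text
t: 18.73
eef_pos: [0.4769, 0.2251, 0.1118]
ee_rot: [3.141, 0.001, -0.097]
force: [-0.4, 0.0, -3.6]
width: 0.0359
gripper_force: 30.0
```

View pics/scene2.png

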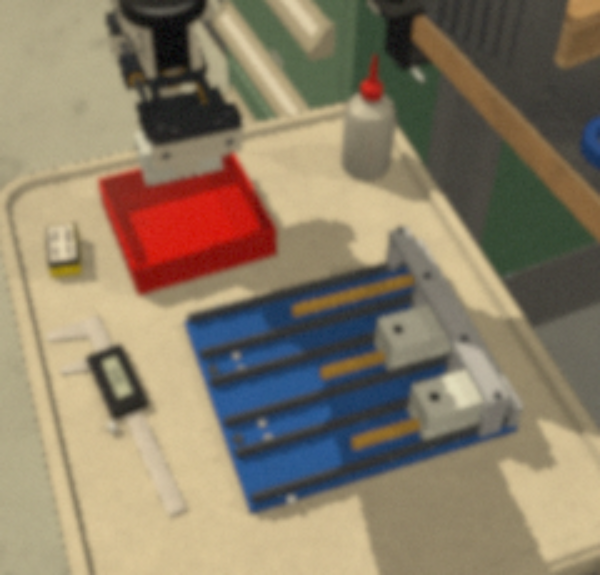

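The image shows the rejected block held level above the tray at crop (185,160), and the two good blocks under the bridge at (410,335) and (450,400). I'll lower it now.

```bash
python3 -m crank '[[[0,0,1,0],[0,0,2,0],[0,0,2.8,0],[0,0,3.2,0],[0,0,3.45,0],[0,0,3.55,0],[0,0,3.6,0]]]'; python3 -m crank '[[[0,0,0.04,0],[0,0,0.08,0],[0,0,0.08,0]]]'
```

```text
t: 19.7
eef_pos: [0.4773, 0.2262, 0.0225]
ee_rot: [-3.141, -0.001, -0.096]
force: [-0.1, 0.7, -3.5]
width: 0.036
gripper_force: 30.0
t: 20.08
eef_pos: [0.477, 0.226, 0.0201]
ee_rot: [-3.141, -0.0, -0.096]
force: [0.2, 0.2, -3.3]
width: 0.0358
gripper_force: 30.0
```

```bash
python3 -m crank '[[[0,0,0.04,0],[0,0,0.06,0],[0,0,0.06,0]]]'
```

```text
t: 20.45
eef_pos: [0.4771, 0.226, 0.0194]
ee_rot: [-3.141, -0.0, -0.096]
force: [-2.6, -0.3, 6.0]
width: 0.0353
gripper_force: 30.0
```

```bash
python3 -m crank '[[[0,0,0,0],[0,0,0,0],[0,0,0,0],[0,0,0,0]]]' 0.3; python3 -m crank '[[[0,0,-0.5,0],[0,0,-2,0],[0,0,-4,0],[0,0,-6,0],[-1,-6,-7,0],[-1,-6,-7,0],[-1,-6,-7,0],[-1,-6,-7,0]]]'; python3 look.py; python3 - <<'E'
from station import arm
import cv2
p,d=arm.grab_frame("top"); cv2.imwrite("pics/t3.png",cv2.resize(p[90:290,160:370,::-1],(630,600)))
E
```

```text
t: 20.95
eef_pos: [0.477, 0.2259, 0.0185]
ee_rot: [3.142, 0.0, -0.096]
force: [0.6, 0.1, -0.5]
width: 0.0604
gripper_force: 0.0
t: 21.95
eef_pos: [0.4663, 0.3796, 0.1944]
ee_rot: [-3.141, -0.001, -0.094]
force: [-0.4, -0.5, -0.5]
width: 0.0612
gripper_force: 0.0
tcp g [-114.3  379.8] z 0.19442875349593536 F [-0.4 -0.5 -0.5]
78 1 x [86.1 86.1] y [100.7 100.7]
0 319 x [ 38.2 113. ] y [-16.9  18.2]
-78 330 x [ 38.1 113.2] y [-94.7 -58.9]
```

View pics/t3.png

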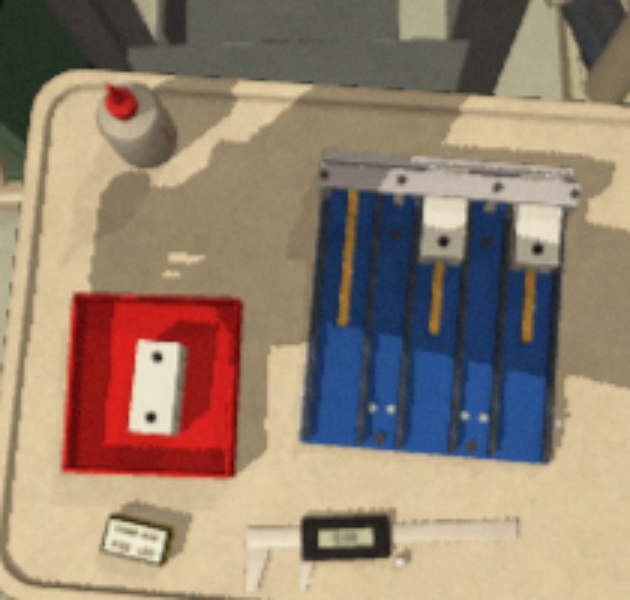

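The reject lies flat in the tray at crop (158,388). The good blocks are at the stop at (442,230) and (537,237), and the bottle and box have not moved.

```bash
python3 -c "from station import arm; print(arm.job_done())"
```

```text
the job is handed in; nothing more can be done
None
```

The job is handed in at about 22 s: the middle- and right-lane blocks ran freely to the end stop, and the left-lane block stopped firmly part-way (about 12 N pushing) and was set down in the red reject tray, with the bottle and yellow box left where they were.

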